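Shunt the adapter carriages on the test-bench rail and dock the fresh one

ROBOT

A 7-joint arm with a two-finger parallel gripper is mounted at the origin on the work surface. World frame = base frame: x ahead of the robot, y to its left, z up, the work surface at z = 0. Lengths are in mm, angles in rad, forces in N, time in s.
With the tool pointing down it reaches from about 400 to 850 mm from the base axis. Payload 6.9 kg.
Tool frame: the origin (TCP) lies between the finger pads; the fingertips stand robot.finger_overhang ahead of it and the grasp point (between the pads) is the TCP (robot.finger_overhang is the distance from the TCP to the fingertips, in mm); z points along the fingers, y is the direction in which the jaws open and shut (so a half turn about z gives the same grasp; the last joint's range is limited). The gripper opens to 85 mm and grips with 20 to 120 N. Pads are 22 mm wide; open, the fingers measure 114 mm over their backs; the gripper's body (76 mm by 85 mm) begins 54 mm behind the grasp point. The pads swing forward as they close: fully open they stand 13 mm farther back than shut.
Start: joints at [-1.238, 0.507, -0.238, 1.5, 0.126, 1.149, -0.155], TCP at [141.167, 608.838, 250.275] pointing down, gripper open.
Joint ranges: [-3.08, 3.08], [-0.24, 2.05], [-1.43, 1.35], [0, 2.5], [-1.52, 4.66], [0.17, 1.96], [-2.89, 2.89]. Speed limits (rad/s): [2.39, 2.39, 3.14, 3.14, 3.14, 3.14, 3.14].

INTERFACE

Orientations are given as a unit quaternion [w, x, y, z].
In Python, from bench import robot gives the robot as it stands. The module is installed in compiled form; this text tells all that it offers.
- The arm moves only by the tool send_rows, never from a script. Its arguments are lists of equal length, an entry for each row: "delta_rot": the turn, a rotation vector about the tool's x, y, z in rad, a list of three; "slide": the shift along the tool's x, y, z in mm, a list of three; "fingers": the opening, from 0 (shut) to 1 (fully open). In form: {"delta_rot": [[wx, wy, wz], ...], "slide": [[x, y, z], ...], "fingers": [fingers, ...]}. A call has 1 to 12 rows; each row is the pose to reach, as a shift and turn from the pose measured when the call began, along the tool's axes at that moment; what a row does not reach only later rows make up. A row lasts 1/10 s, in which the tool goes at most 50 mm and 8.59 degrees, less where a joint would pass 70% of its speed; a pose out of reach is approached as far as the arm can. A call with a gripper value outside its range is refused whole. The fingers move at their own pace and stop on an object; "force" is the grip in N (left out, the last holds). Time passes only in rows, so rows that repeat a pose let the fingers close. It gives the time, the measured TCP pose, the force and the opening at its end, in the units of the state.
- robot.get_obs(): the state, without advancing time (a new reading comes with each control period).
- robot.read_camera(name): name is "scene" or "top" or "wrist"; returns a dict with "pixels" (420x560x3 uint8, red, green, blue), "vfov" (degrees; the focal length in pixels is half the picture's height over the tangent of half this angle, whatever the lens; pixels are square), "cx", "cy" (the principal point, pixels), "position" and "attitude" of the camera in the world. Camera axes: x right, y down, z forward; pixel columns grow to the right and rows downward; lengths in mm; the calibration is good to about 2 mm. A picture is of the moment at which its call begins. There is no depth.
- robot.job_done(): hands the job in, once; it reports no verdict.
Trained networks look in a picture, given as the dict that the camera call returned (one of the last four; its "shot" number tells which), for a name from the list of things; names that differ only in an ending like _2 or _b are one class to them, and where a whole thing is asked for, a point or a joint stands for the part that bears it (a point fixed in the world has none). Each returns a list of dicts, best first, with "score" (0 to 1); they miss things now and then, are a little off and sometimes report something else, mostly with a low value. They report only what shows in the picture. A call takes as long as a camera call.
- robot.spot_in(picture, target): "box" ([left, top, right, bottom] in pixels, round what is visible of it).
The state is a dict: "clock": time; "qpos": joint angles; "joint_vel": joint speeds; "tau": joint torques, N m; "eef_pos": TCP position; "eef_rot": TCP orientation; "ft_force": force on the tool from outside, world axes, zero at the start; "ft_torque": the same for the moment, N m; "finger_gap": finger opening in mm.
Only numpy, scipy, OpenCV 4.12 (cv2) and the standard library are available. Lean on these libraries where they do the work, as an engineer would, in place of code of your own. Each camera call takes 0.05 s, during which the arm holds its last target.

TASK

Change over the adapter carriages on the rail, sliding them one at a time and never pushing one with another: slide the red-capped one aside into the empty bay until it is fully home, then slide the green-capped one along the rail into the docking block until the spring catch holds it against the plunger, and last bring the yellow-capped one up to the white line where the green one waited. Go by feel and push gently: no carriage may be rammed or forced, and leave the spanner, the jar and the copper ring alone.

Things in the scene. Friction and masses are not known exactly. Their poses are not given: they have to be found in the camera images.
- tray: black rail plate on legs, fixed, with a T-shaped guide channel whose running floor is 50 mm above the bench; origin at bench level. Tray +y: along the lane to the docking block; +x: into the side bay; z up. Lane centred on x = 0, closed loading end at y = -146 mm. Channel 66 mm wide; rails 12 mm high, their lips reach over the carriages' feet: these slide but cannot be lifted out.
- crossing (a point): centre of the place where lane and bay meet, on the running floor (tray 0, 35, 50 mm); the red-capped carriage starts within 3 mm of it. The bay opens off the lane's +x side, also 66 mm wide, with round steel guide pins at its mouth.
- bay_home (a point): point on the running floor under the centre of a carriage that is fully home in the bay, its block against the two rubber buffers on the end wall (70 mm in +x from the crossing).
- waiting (a point): waiting place, on the running floor in the middle of the lane, level with the white line painted on both rails (72 mm in -y from the crossing); the green-capped carriage starts within 3 mm of it.
- dock_mean (a point): point on the lane's centre line, 11.8 mm over the running floor (tray y = 140 mm): mean place of the free plunger tip. The grey docking block (44 mm wide on a 90 mm foot, with a catch arm and knobs up to 38 mm above the floor) is clamped in slots at another setting each time, up to 10 mm either way along y from this. Its setting is NOT reported.
- red_stub (a point): middle of the red-capped carriage's upright grip stub, on its axis, 40 mm above its underside; axes parallel to the tray's. All carriages (0.28 to 0.46 kg): square foot 64 mm wide, 6 high; block 54 x 54 mm up to 20 mm; round stub 22 mm thick from 20 to 52 mm, the top 13 mm the coloured cap. A steel ridge 24 mm wide, 4.5 mm high stands on the block, 21 mm in +y from the axis, ramped on its +y side.
- green_stub (a point): middle of the green-capped carriage's grip stub, on its axis, 40 mm above its underside; axes parallel to the tray's. Starts at the waiting place. When docked, this axis is 21 mm in -y from where the plunger's free tip was.
- yellow_stub (a point): middle of the yellow-capped carriage's grip stub, on its axis, 40 mm above its underside; axes parallel to the tray's. Starts at the loading end, near tray y = -110 mm, its foot 4 to 13 mm behind the green one's.
- plunger (a joint): travel of the docking block's brass sprung plunger, m: 0 free, 0.008 bottomed (solid). It meets the +y face of the carriage's block; 3 N at first touch, 8 N at the bottom. The catch arm rides up over the ridge (a few N more) and snaps behind it with the plunger about 6 mm in, then holds the carriage there when let go. The greased carriages slide with about 1 N.
- spanner_mid (a point): spanner 150 mm long lying on the bench on the tray's -x side; point at its middle. Leave alone.
- seal_ring: copper sealing ring, 38 mm across, 8 mm high, lying on the bench on the tray's -x side; origin under its centre. Leave alone.
- sample_jar: closed amber sample jar, 48 mm across, 62 mm high, standing on the bench on the tray's +x side; origin under its centre. Leave alone.

How it is judged (in metres and radians):
On the way, in this order (a step that is already met when the one before it is completed fails the run):
1. the red-capped carriage is fully home in the bay (its stub within 2.5 mm of its place against the buffers) (x of red_stub in the frame of tray between 0.0675 and 0.0725 m and y of red_stub in the frame of tray between 0.032 and 0.038 m), for 0.2 s.
2. the green-capped carriage is let go and held by the catch, the plunger pressed in by more than 4.5 mm (value of joint plunger above 0.0045 m and y of green_stub in the frame of tray between 0.106 and 0.134 m and contact force between the fingers and green below 0.2 N), for 0.3 s.
3. the yellow-capped carriage is at the white line of the waiting place (its stub within 6 mm) (y of yellow_stub in the frame of tray between -0.043 and -0.031 m), for 0.2 s.
At the end, for the whole second after the job is handed in: Red home in the bay within 2.5 mm of its place against the buffers, green held by the catch in the dock with the plunger pressed in more than 4.5 mm, yellow's stub within 6 mm of the white line of the waiting place, all at rest and released (all of step 1 and all of step 3 and value of joint plunger above 0.0045 m and y of green_stub in the frame of tray between 0.106 and 0.134 m and linear speed of each of red, green, yellow below 0.01 m/s); the robot touches nothing.
It fails at once if the red-capped carriage is pressed against the rail, a stop or the dock with more than 45 N in all (sum of its contact forces) (contact force between red and tray above 45 N).
It fails at once if the green-capped carriage is pressed against the rail, a stop or the dock with more than 45 N in all (sum of its contact forces) (contact force between green and tray above 45 N).
It fails at once if the yellow-capped carriage is pressed against the rail, a stop or the dock with more than 45 N in all (sum of its contact forces) (contact force between yellow and tray above 45 N).
It fails at once if one carriage is pushed with another (over 4 N between them) (contact force between red and green above 4 N or contact force between any of green, red and yellow above 4 N).
It fails at once if the spanner, the jar or the copper ring is moved by more than 15 mm (distance of any of spanner_mid, seal_ring, sample_jar from where it was at the start of the episode above 0.015 m).
It also fails if it takes over 67 s, if anything falls off the work surface, if the arm or the gripper's body presses on something with over 40 N, if the wrist force passes 120 N, or if a joint passes its speed limit or range.

## Working session

There is one attempt and no reset: what is moved stays moved. The work goes in short steps, Python scripts to look and compute and a tool call to move; the robot and the scene stay as the last step left them, time stands still between calls to the robot, and variables do not carry over. Pictures are saved under pics/ and viewed, and the job is handed in when it is done.

Besides the shell and the picture viewer there is one more tool, called after ">>>" in YAML: its name, and indented under it one key for each argument. send_rows: Moves the arm, as the interface text tells. Its arguments: {"type":"object","properties":{"delta_rot":{"type":"array","items":{"type":"array","items":{"type":"number"}}},"slide":{"type":"array","items":{"type":"array","items":{"type":"number"}}},"fingers":{"type":"array","items":{"type":"number"}},"force":{"type":"number"}},"required":["delta_rot","slide","fingers"]}

```bash
mkdir -p pics
cat > h.py <<'E'
import numpy as np, cv2
from bench import robot
from scipy.spatial.transform import Rotation as R
def rot(q): return R.from_quat([q[1],q[2],q[3],q[0]]).as_matrix()
def att(c):
    a=np.array(c['attitude']); return rot(a) if a.size==4 else a.reshape(3,3)
def f(c): return 210/np.tan(np.radians(c['vfov'])/2)
def onz(c,u,v,z):
    d=att(c)@np.array([(u-c['cx'])/f(c),(v-c['cy'])/f(c),1]); p=np.array(c['position'])
    return p+d*(z-p[2])/d[2]
def proj(c,P):
    q=att(c).T@(np.array(P)-np.array(c['position'])); return np.array([c['cx']+f(c)*q[0]/q[2],c['cy']+f(c)*q[1]/q[2]])
def save(c,n): cv2.imwrite('pics/'+n,c['pixels'][:,:,::-1])
E
python3 - <<'E'
from h import *
o=robot.get_obs(); print(o, robot.finger_overhang)
for n in ['scene','top','wrist']:
    c=robot.read_camera(n); save(c,n+'0.png'); print(n,{k:v for k,v in c.items() if k!='pixels'})
    for t in ['red_stub','green_stub','yellow_stub','tray','sample_jar']:
        print(t,[(np.round(d['box']),round(d['score'],2)) for d in robot.spot_in(c,t)[:2]])
E
```

```text
{'clock': 0.0, 'qpos': array([-1.23749452,  0.5083561 , -0.23751429,  1.50111391,  0.12567958,
        1.14891987, -0.15477611]), 'joint_vel': array([ 0.00044442,  0.0007588 ,  0.00079163, -0.00147428,  0.00086999,
        0.00075745, -0.00103245]), 'tau': array([ 4.88045316e-04, -6.20599723e+01, -2.18722634e+00, -2.49650466e+01,
        1.24059571e-02,  1.20370311e-02, -3.31025319e-05]), 'eef_pos': array([141.11815618, 608.38034802, 249.42447149]), 'eef_rot': array([-9.31706642e-05,  1.13644061e-01,  9.93521116e-01, -9.00601816e-04]), 'ft_force': array([0.18873266, 0.75429031, 0.38414437]), 'ft_torque': array([0.06020121, 0.04617845, 0.02889437]), 'finger_gap': 85.40833714298935} 19.0
scene {'vfov': 44.4682054103167, 'cx': 284.27017484506075, 'cy': 198.24137463662143, 'position': array([1141.58710359,   93.90147898,  637.92263625]), 'attitude': array([-0.27957861,  0.60373797,  0.68414359, -0.29880398]), 'shot': 1}
red_stub [(array([274., 178., 326., 222.]), 0.81)]
green_stub [(array([244., 171., 286., 209.]), 0.95), (array([337., 182., 353., 195.]), 0.5)]
yellow_stub [(array([277.,
[... 288 characters left out ...]
.00386286, 880.85442047]), 'attitude': array([-0.04761218,  0.71163667, -0.70052283,  0.02396006]), 'shot': 2}
red_stub [(array([238., 228., 284., 275.]), 0.72)]
green_stub [(array([282., 241., 331., 286.]), 0.89), (array([144., 172., 387., 331.]), 0.68)]
yellow_stub [(array([328., 251., 374., 297.]), 0.58)]
tray [(array([139., 176., 388., 331.]), 0.56)]
sample_jar [(array([337., 193., 370., 222.]), 0.76)]
wrist {'vfov': 63.76616726895166, 'cx': 279.6586640215025, 'cy': 208.40658005786673, 'position': array([ 62.09874875, 626.72117266, 374.58109197]), 'attitude': array([0.12553334, 0.77267378, 0.61421752, 0.09976698]), 'shot': 3}
red_stub []
green_stub []
yellow_stub []
tray []
sample_jar []
```

View pics/scene0.png

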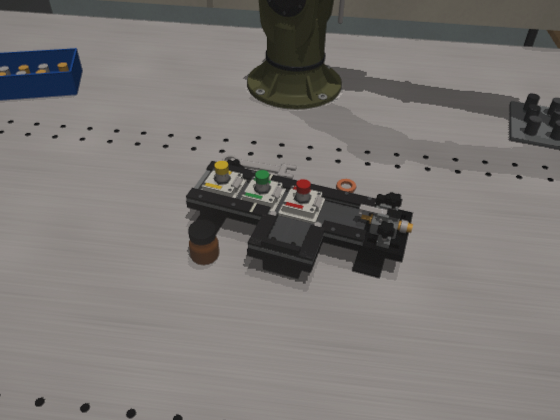

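View pics/top0.png

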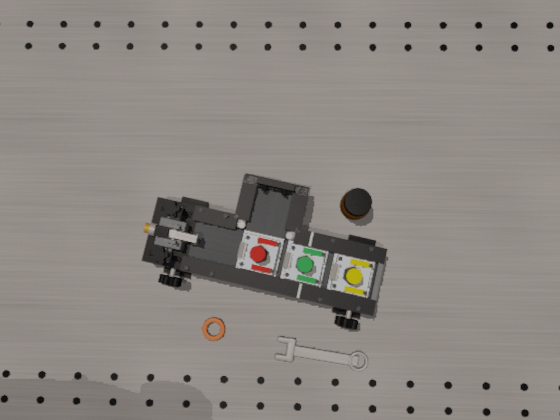

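Run:
```python
import cv2
a=cv2.imread('pics/top0.png')[150:350,130:400]; cv2.imwrite('pics/topz.png',cv2.resize(a,None,fx=2.9,fy=2.9,interpolation=cv2.INTER_CUBIC))
```

```text
(no output)
```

View pics/topz.png

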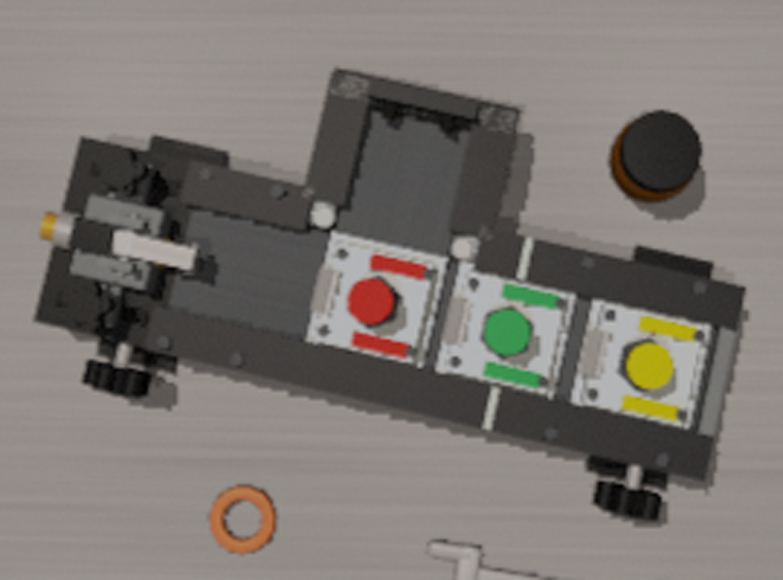

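The top view shows red at about (259,254), green at (305,264) and yellow at (354,276). The dock is at the left around (180,236), the bay opens upwards, and the ring (214,329), spanner and jar are all clear of the rail. Tray +y points image-left and +x points up.

```bash
cat >> h.py <<'E'
def caps(c,roi):
    hsv=cv2.cvtColor(c['pixels'],cv2.COLOR_RGB2HSV); H,S,V=[hsv[:,:,i].astype(int) for i in range(3)]
    out={}
    for n,m in dict(red=((H<6)|(H>174)),green=(abs(H-65)<15),yellow=(abs(H-28)<6)).items():
        m=(m&(S>150)&(V>60)).astype(np.uint8); x0,y0,x1,y1=roi; k=np.zeros_like(m);k[y0:y1,x0:x1]=1; m*=k
        nn,l,st,ce=cv2.connectedComponentsWithStats(m)
        # roundest big
        best=max(range(1,nn),key=lambda i: st[i,4]*min(st[i,2],st[i,3])/max(st[i,2],st[i,3]))
        out[n]=(ce[best],st[best],(l==best))
    return out
E
python3 - <<'E'
from h import *
c=robot.read_camera('top'); s=robot.read_camera('scene')
ct=caps(c,(130,150,400,350)); cs=caps(s,(180,140,420,290))
P={}
for n in ct:
    p=onz(c,*ct[n][0],101.); print(n,ct[n][0],ct[n][1],p.round(1)); P[n]=p[:2]
    # scene residual: project cap mid
    print('  scene',cs[n][0],cs[n][1],'pred(z95.5)',proj(s,[p[0],p[1],96]))
d=P['red']-P['yellow'];print('yaw from caps', np.degrees(np.arctan2(-d[0],d[1])))
for a,b in [('red','green'),('green','yellow')]: print(a,b,np.linalg.norm(P[a]-P[b]))
# candidate features from zoom (pix/2.9+offset)
z=lambda u,v:(u/2.9+130,v/2.9+150)
for nm,u,v in [('wl top out',531,239),('wl top in',524,278),('wl bot in',495,390),('wl bot out',488,428),('pinL',323,215),('pinR',465,248),('cornTL',80,138),('cornTR',745,288),('cornBR',712,480),('cornBL',38,320),('bayTL',338,70),('bayTR',521,105)]:
    print(nm,onz(c,*z(u,v),62)[:2].round(1))
E
```

```text
red [257.7382199  253.56020942] [250 246  16  16 191] [501.9  60.7 101. ]
  scene [302.83333333 186.00617284] [294 180  17  14 162] pred(z95.5) [301.81943983 185.91855758]
green [304.60122699 264.16564417] [298 257  14  15 163] [487.6  -8.1 101. ]
  scene [261.64634146 174.40243902] [256 171  13   8  82] pred(z95.5) [261.32645749 176.64971091]
yellow [353.28431373 275.70098039] [346 268  16  16 204] [472.2 -79.  101. ]
  scene [221.4375 167.0375] [214 161  17  13 160] pred(z95.5) [221.27404116 167.19016829]
yaw from caps -12.006109922897913
red green 70.34429843496105
green yellow 72.5116199012602
wl top out [536.5 -21.2]
wl top in [515.7 -17.7]
wl bot in [456.6  -3.2]
wl bot out [4.367e+02 3.000e-01]
pinL [547.6  90. ]
pinR [531.2  13.8]
cornTL [587.3 222.7]
cornTR [ 512.4 -134.2]
cornBR [ 412.2 -116.8]
cornBL [489.1 241.3]
bayTL [626.2  83.8]
bayTR [608.4 -15.1]
```

```bash
cat >> h.py <<'E'
YAW=np.radians(-12.0)
ex=np.array([np.cos(YAW),np.sin(YAW)]); ey=np.array([-np.sin(YAW),np.cos(YAW)])
O=np.array([486.45,-10.4])+37*ey      # tray origin
def w(x,y,z): return np.array([*(O+x*ex+y*ey),z])
def tr(p): d=np.array(p[:2])-O; return np.array([d@ex,d@ey,p[2]])
Rd=np.column_stack([[-ex[0],-ex[1],0],[ey[0],ey[1],0],[0,0,-1]])
def plan(*pts):
    o=robot.get_obs(); Rc=rot(o['eef_rot']); p=o['eef_pos']
    print('t',round(o['clock'],2),'tray TCP',tr(p).round(1),'F tray',np.round([o['ft_force'][:2]@ex,o['ft_force'][:2]@ey,o['ft_force'][2]],1),'gap',round(o['finger_gap'],1))
    rv=R.from_matrix(Rc.T@Rd).as_rotvec(); print('rot',rv.round(4))
    for q in pts: print(q,'-> slide',(Rc.T@(w(*q)-p)).round(1))
E
python3 - <<'E'
from h import *
print(tr([501.9,60.7,0]),tr([487.6,-8.1,0]),tr([472.2,-79,0]))
plan((-33,35.8,150),(-33,35.8,250))
E
```

```text
[ 0.32985921 35.75853004  0.        ] [  0.64667285 -34.51116207   0.        ] [   0.32413868 -107.063667      0.        ]
t 1.0 tray TCP [-466.5  496.9  250.3] F tray [-0.3  0.8 -0.5] gap 85.4
rot [-0.     -0.     -0.0184]
(-33, 35.8, 150) -> slide [-441.9 -453.1  100.3]
(-33, 35.8, 250) -> slide [-4.419e+02 -4.531e+02  3.000e-01]
```

>>> send_rows:
  delta_rot:
    - [0,0,-0.0184]
    - [0,0,-0.0184]
    - [0,0,-0.0184]
    - [0,0,-0.0184]
    - [0,0,-0.0184]
    - [0,0,-0.0184]
    - [0,0,-0.0184]
    - [0,0,-0.0184]
    - [0,0,-0.0184]
    - [0,0,-0.0184]
    - [0,0,-0.0184]
    - [0,0,-0.0184]
  slide:
    - [-20,-20,0]
    - [-55,-56,0]
    - [-88,-90,0]
    - [-121,-124,0]
    - [-154,-158,0]
    - [-187,-192,0]
    - [-220,-226,0]
    - [-253,-260,0]
    - [-286,-294,0]
    - [-319,-328,0]
    - [-352,-361,0]
    - [-380,-390,0]
  fingers: [0,0,0,0,0,0,0,0,0,0,0,0]
  force: 20

```text
clock: 2.2
eef_pos: [424.3, 140.8, 250.6]
eef_rot: [0.001, 0.105, 0.994, 0.0]
ft_force: [0.5, 0.1, -0.4]
finger_gap: 0.1
```

```bash
python3 -c "
from h import *
plan((-33,35.8,150),(-33,35.8,96))"
```

```text
t 2.2 tray TCP [-92.2  98.  250.6] F tray [ 0.5  0.2 -0.4] gap 0.1
rot [ 0.0002  0.001  -0.0012]
(-33, 35.8, 150) -> slide [-59.2 -62.1 100.7]
(-33, 35.8, 96) -> slide [-59.1 -62.1 154.7]
```

>>> send_rows:
  delta_rot:
    - [0,0,0]
    - [0,0,0]
    - [0,0,0]
    - [0,0,0]
    - [0,0,0]
    - [0,0,0]
    - [0,0,0]
    - [0,0,0]
    - [0,0,0]
  slide:
    - [-25,-25,0]
    - [-50,-50,5]
    - [-59,-62,30]
    - [-59,-62,70]
    - [-59,-62,105]
    - [-59,-62,135]
    - [-59,-62,150]
    - [-59,-62,154]
    - [-59,-62,154]
  fingers: [0,0,0,0,0,0,0,0,0]

```text
clock: 3.1
eef_pos: [469.2, 67.9, 96.6]
eef_rot: [0.0, 0.105, 0.994, -0.0]
ft_force: [-0.6, -0.3, 0.7]
finger_gap: -0.2
```

```bash
python3 -c "
from h import *
plan((-22,35.8,96))
c=robot.read_camera('wrist'); save(c,'w1.png')
c=robot.read_camera('scene'); cv2.imwrite('pics/s1.png',cv2.resize(c['pixels'][140:300,170:430,::-1],None,fx=3,fy=3))"
```

```text
t 3.1 tray TCP [-33.1  36.   96.6] F tray [-0.5 -0.4  0.7] gap -0.2
rot [ 0.      0.0005 -0.0011]
(-22, 35.8, 96) -> slide [-11.1  -0.2   0.6]
```

View pics/w1.png

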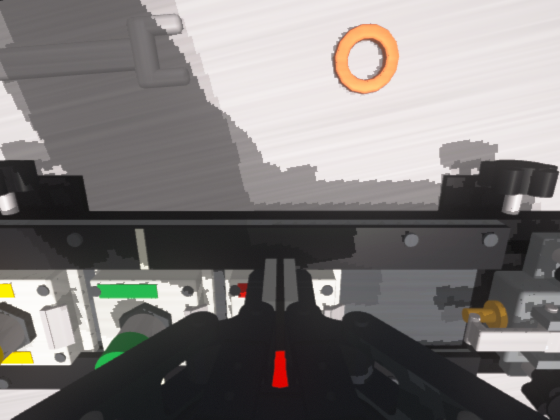

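View pics/s1.png

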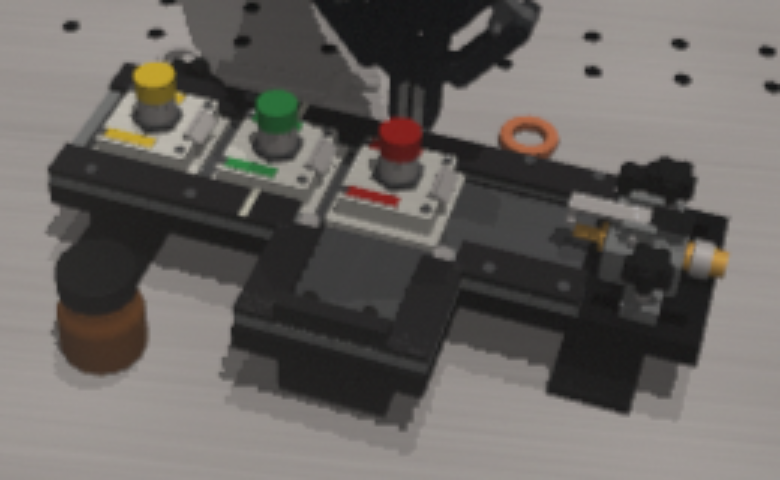

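The fingers are behind the red stub. The brass plunger tip shows at (465,315) in the wrist view and nothing is touching. I'll start a slow push in +x.

>>> send_rows:
  delta_rot:
    - [0,0,0]
    - [0,0,0]
    - [0,0,0]
    - [0,0,0]
    - [0,0,0]
    - [0,0,0]
    - [0,0,0]
    - [0,0,0]
    - [0,0,0]
    - [0,0,0]
  slide:
    - [-4,0,1]
    - [-8,0,1]
    - [-10,0,1]
    - [-11,0,1]
    - [-12,0,1]
    - [-13,0,1]
    - [-14,0,1]
    - [-15,0,1]
    - [-16,0,1]
    - [-17,0,1]
  fingers: [0,0,0,0,0,0,0,0,0,0]

```text
clock: 4.2
eef_pos: [486.6, 64.4, 96.6]
eef_rot: [0.001, 0.105, 0.994, 0.0]
ft_force: [-0.5, 0.6, 0.1]
finger_gap: -0.4
```

```bash
cat >> h.py <<'E'
def where():
    c=robot.read_camera('top'); ct=caps(c,(130,150,400,350))
    for n in ct: print(n,ct[n][1][4],tr(onz(c,*ct[n][0],101.)).round(1)[:2])
    return c
E
python3 -c "
from h import *
plan((48,35,95.5))
where()"
```

```text
t 4.2 tray TCP [-15.4  36.2  96.6] F tray [-0.6  0.5  0.1] gap -0.4
rot [ 0.0008  0.0024 -0.0011]
(48, 35, 95.5) -> slide [-63.4  -1.1   1.3]Traceback (most recent call last):
  File "<string>", line 4, in <module>
    where()
    ~~~~~^^
  File "h.py", line 36, in where
    c=robot.read_camera('top'); ct=caps(c,(130,150,400,350))
                                   ~~~~^^^^^^^^^^^^^^^^^^^^^
  File "h.py", line 21, in caps
    best=max(range(1,nn),key=lambda i: st[i,4]*min(st[i,2],st[i,3])/max(st[i,2],st[i,3]))
ValueError: max() iterable argument is empty
```

```bash
cat >> h.py <<'E'
def where(cam='scene'):
    c=robot.read_camera(cam); z=96. if cam=='scene' else 101.
    try:
        ct=caps(c,(180,140,420,290) if cam=='scene' else (130,150,400,350))
        for n in ct: print(n,ct[n][1][4],tr(onz(c,*ct[n][0],z)).round(1)[:2])
    except Exception as e: print(e)
    return c
E
python3 -c "
from h import *
c=where()
cv2.imwrite('pics/s2.png',cv2.resize(c['pixels'][140:300,170:430,::-1],None,fx=3,fy=3))"
```

```text
red 182 [ 6.3 37.2]
green 82 [ -5.3 -36. ]
yellow 163 [ 1.000e-01 -1.068e+02]
```

View pics/s2.png

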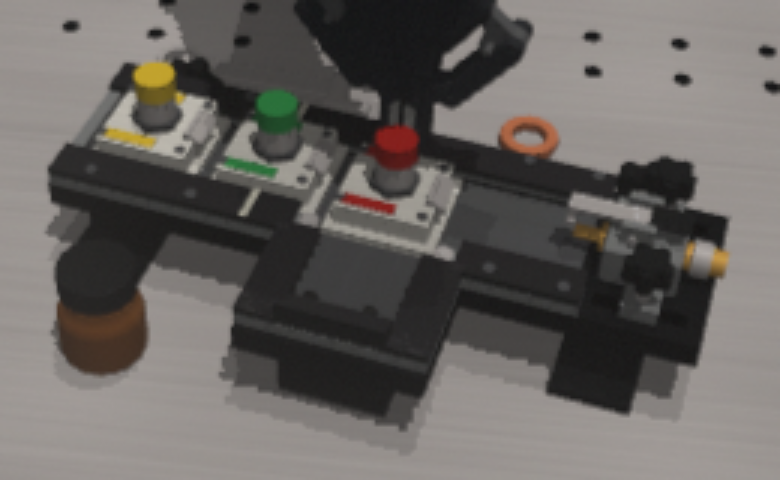

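Red has moved about 6 mm with almost no force. Continuing.

>>> send_rows:
  delta_rot:
    - [0,0,0]
    - [0,0,0]
    - [0,0,0]
    - [0,0,0]
    - [0,0,0]
    - [0,0,0]
    - [0,0,0]
    - [0,0,0]
    - [0,0,0]
    - [0,0,0]
  slide:
    - [-1,0,1]
    - [-2.5,0,1]
    - [-4,0,1]
    - [-5.5,0,1]
    - [-7,0,1]
    - [-8.5,0,1]
    - [-10,0,1]
    - [-11.5,0,1]
    - [-13,0,1]
    - [-14.5,0,1]
  fingers: [0,0,0,0,0,0,0,0,0,0]

```text
clock: 5.3
eef_pos: [501.0, 61.3, 95.7]
eef_rot: [0.001, 0.105, 0.994, 0.0]
ft_force: [-0.6, -0.4, -0.5]
finger_gap: -0.3
```

```bash
python3 -c "
from h import *
plan((48,35,95.5));where()"
```

```text
t 5.3 tray TCP [-0.6 36.2 95.7] F tray [-0.5 -0.6 -0.5] gap -0.3
rot [ 0.0008  0.0027 -0.0012]
(48, 35, 95.5) -> slide [-48.6  -1.1   0.3]
red 186 [20.9 37. ]
green 36 [ -0.9 -38.6]
yellow 162 [-1.00e-01 -1.07e+02]
```

>>> send_rows:
  delta_rot:
    - [0,0,0]
    - [0,0,0]
    - [0,0,0]
    - [0,0,0]
    - [0,0,0]
    - [0,0,0]
    - [0,0,0]
    - [0,0,0]
    - [0,0,0]
    - [0,0,0]
    - [0,0,0]
    - [0,0,0]
  slide:
    - [-2,-0.5,0]
    - [-4.5,-1,0]
    - [-7,-1,0]
    - [-9.5,-1,0]
    - [-12,-1,0]
    - [-14.5,-1,0]
    - [-17,-1,0]
    - [-19.5,-1,0]
    - [-22,-1,0]
    - [-24.5,-1,0]
    - [-27,-1,0]
    - [-29,-1,0]
  fingers: [0,0,0,0,0,0,0,0,0,0,0,0]

```text
clock: 6.55
eef_pos: [529.8, 54.2, 95.8]
eef_rot: [0.002, 0.105, 0.994, 0.0]
ft_force: [-0.6, 0.3, -0.4]
finger_gap: 0.2
```

```bash
python3 -c "
from h import *
plan((48,35,95.5));where()"
```

```text
t 6.55 tray TCP [28.9 35.2 95.8] F tray [-0.7  0.2 -0.4] gap 0.2
rot [ 0.001   0.0032 -0.0012]
(48, 35, 95.5) -> slide [-19.1  -0.1   0.3]
red 191 [50.6 36.2]
green 2 [ 48.1 -37. ]
yellow 163 [  -0.  -106.9]
```

>>> send_rows:
  delta_rot:
    - [0,0,0]
    - [0,0,0]
    - [0,0,0]
    - [0,0,0]
    - [0,0,0]
    - [0,0,0]
    - [0,0,0]
    - [0,0,0]
    - [0,0,0]
    - [0,0,0]
  slide:
    - [-2,0,0]
    - [-4,0,0]
    - [-6,0,0]
    - [-8,0,0]
    - [-10,0,0]
    - [-12,0,0]
    - [-14,0,0]
    - [-15.5,0,0]
    - [-16.5,0,0]
    - [-17,0,0]
  fingers: [0,0,0,0,0,0,0,0,0,0]

```text
clock: 7.6
eef_pos: [546.8, 50.5, 95.9]
eef_rot: [0.002, 0.105, 0.994, 0.0]
ft_force: [-0.0, 0.1, -1.5]
finger_gap: 0.1
```

```bash
python3 -c "
from h import *
plan((48,35,95.5));where()"
```

```text
t 7.6 tray TCP [46.4 35.1 95.9] F tray [-0.1  0.1 -1.5] gap 0.1
rot [ 0.001   0.0036 -0.0014]
(48, 35, 95.5) -> slide [-1.6 -0.1  0.4]
max() iterable argument is empty
```

>>> send_rows:
  delta_rot:
    - [0,0,0]
    - [0,0,0]
    - [0,0,0]
    - [0,0,0]
  slide:
    - [-0.5,0,0]
    - [-1,0,0]
    - [-1.5,0,0]
    - [-1.5,0,0]
  fingers: [0,0,0,0]

```text
clock: 8.05
eef_pos: [548.4, 50.2, 95.9]
eef_rot: [0.002, 0.105, 0.994, 0.0]
ft_force: [-0.4, 0.6, 0.4]
finger_gap: -0.2
```

```bash
python3 -c "
from h import *
plan((48,35,95.5))"
```

```text
t 8.05 tray TCP [48.  35.1 95.9] F tray [-0.6  0.5  0.4] gap -0.2
rot [ 0.0011  0.0039 -0.0015]
(48, 35, 95.5) -> slide [ 0.  -0.1  0.4]
```

>>> send_rows:
  delta_rot:
    - [0,0,0]
    - [0,0,0]
    - [0,0,0]
  slide:
    - [-0.4,0,0]
    - [-0.8,0,0]
    - [-0.8,0,0]
  fingers: [0,0,0]

```text
clock: 8.35
eef_pos: [549.0, 50.0, 95.9]
eef_rot: [0.002, 0.105, 0.994, 0.0]
ft_force: [-0.5, 0.5, 0.4]
finger_gap: -0.4
```

>>> send_rows:
  delta_rot:
    - [0,0,0]
    - [0,0,0]
  slide:
    - [-0.5,0,0]
    - [-0.5,0,0]
  fingers: [0,0]

```text
clock: 8.55
eef_pos: [549.0, 50.0, 95.8]
eef_rot: [0.001, 0.105, 0.994, 0.0]
ft_force: [-2.7, 0.6, 2.7]
finger_gap: -0.0
```

```bash
python3 -c "
from h import *
plan((48,35,95.5))
c=where();cv2.imwrite('pics/s3.png',cv2.resize(c['pixels'][140:300,170:430,::-1],None,fx=3,fy=3))"
```

```text
t 8.55 tray TCP [48.7 35.  95.8] F tray [-2.7 -0.   2.7] gap -0.0
rot [ 0.0008  0.0024 -0.0013]
(48, 35, 95.5) -> slide [ 0.7 -0.   0.3]
max() iterable argument is empty
```

View pics/s3.png

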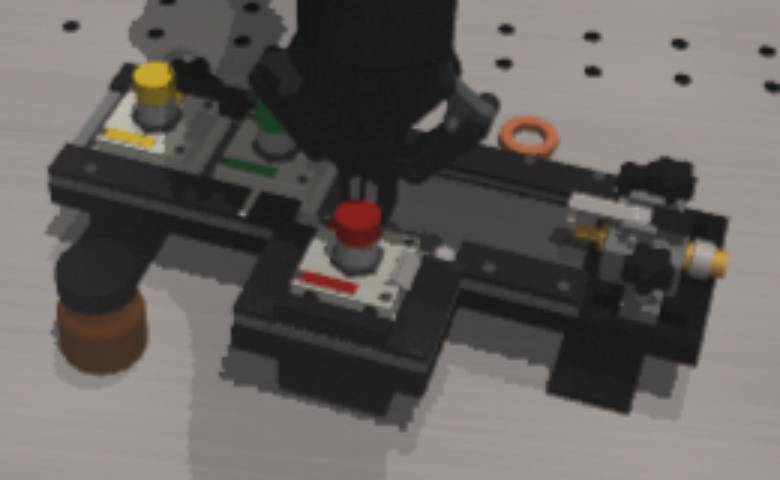

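>>> send_rows:
  delta_rot:
    - [0,0,0]
    - [0,0,0]
    - [0,0,0]
  slide:
    - [-0.5,0,0]
    - [-0.8,0,0]
    - [-0.8,0,0]
  fingers: [0,0,0]

```text
clock: 8.9
eef_pos: [549.1, 50.0, 95.8]
eef_rot: [0.001, 0.105, 0.994, 0.0]
ft_force: [-5.7, 1.1, 4.7]
finger_gap: 0.0
```

```bash
python3 -c "
from h import *
plan((40,35,95.5),(40,35,150),(0,-75,150),(0,-75,94))"
```

```text
t 8.9 tray TCP [48.8 35.1 95.8] F tray [-5.8 -0.1  4.7] gap 0.0
rot [ 0.0006  0.0012 -0.0011]
(40, 35, 95.5) -> slide [ 8.8 -0.1  0.3]
(40, 35, 150) -> slide [  8.7  -0.1 -54.2]
(0, -75, 150) -> slide [  48.6 -110.1  -54.3]
(0, -75, 94) -> slide [  48.6 -110.1    1.7]
```

>>> send_rows:
  delta_rot:
    - [0,0,0]
    - [0,0,0]
    - [0,0,0]
    - [0,0,0]
    - [0,0,0]
    - [0,0,0]
    - [0,0,0]
    - [0,0,0]
    - [0,0,0]
  slide:
    - [3,0,0]
    - [9,0,0]
    - [9,0,-15]
    - [9,0,-45]
    - [25,-25,-60]
    - [40,-60,-60]
    - [48.5,-90,-60]
    - [48.5,-106,-60]
    - [48.5,-106,-60]
  fingers: [0,0,0,0,0,0,0,0,0]

```text
clock: 9.8
eef_pos: [478.9, -46.2, 156.0]
eef_rot: [0.001, 0.107, 0.994, -0.0]
ft_force: [1.0, 0.4, 0.4]
finger_gap: -0.2
```

```bash
python3 -c "
from h import *
plan((0,-71,95))
where('scene')
c=where('top');cv2.imwrite('pics/t3.png',cv2.resize(c['pixels'][150:350,130:400,::-1],None,fx=2.9,fy=2.9))
c=robot.read_camera('wrist');save(c,'w3.png')"
```

```text
t 9.8 tray TCP [ 1.00e-01 -7.36e+01  1.56e+02] F tray [0.9 0.6 0.4] gap -0.2
rot [-0.0004  0.0025 -0.0054]
(0, -71, 95) -> slide [ 0.3  2.6 61. ]
red 198 [70.3 36.1]
green 81 [ -5.4 -36.2]
yellow 158 [   0.4 -106.9]
max() iterable argument is empty
```

View pics/t3.png

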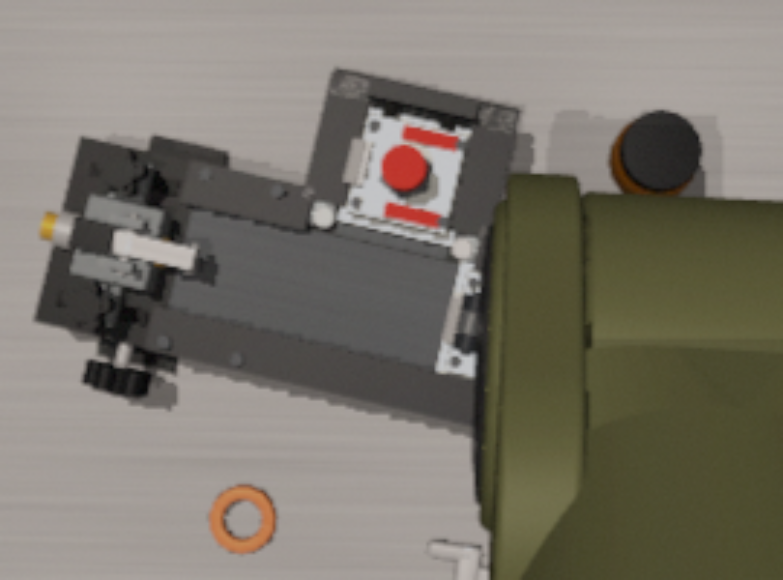

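View pics/w3.png

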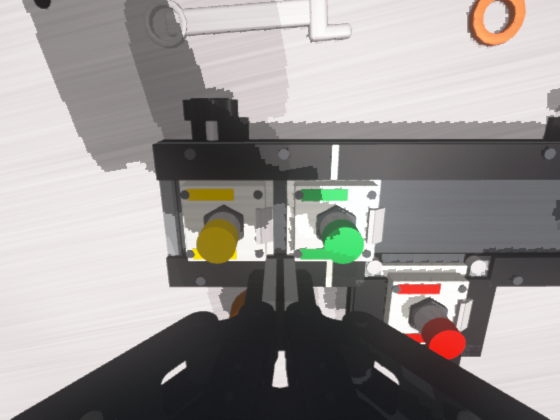

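The wrist view at clock 9.8 shows red home in the bay (cap at (447,338)), green at the white line (344,241) and yellow at (217,241). The finger gap sits between green and yellow, so I'll lower the fingers there.

>>> send_rows:
  delta_rot:
    - [0,0,-0.005]
    - [0,0,-0.005]
    - [0,0,-0.005]
    - [0,0,-0.005]
    - [0,0,-0.005]
    - [0,0,-0.005]
    - [0,0,-0.005]
    - [0,0,-0.005]
    - [0,0,-0.005]
    - [0,0,-0.005]
    - [0,0,-0.005]
    - [0,0,-0.005]
  slide:
    - [0,6,10]
    - [0,8,30]
    - [0,8,48]
    - [0,8,57]
    - [0,8,60]
    - [0,10,61]
    - [0,12,61]
    - [0,13,61]
    - [0,14,61]
    - [0,15,61]
    - [0,16,61]
    - [0,17,61]
  fingers: [0,0,0,0,0,0,0,0,0,0,0,0]

```text
clock: 11.15
eef_pos: [483.8, -25.9, 95.0]
eef_rot: [0.001, 0.102, 0.995, 0.001]
ft_force: [0.2, -0.9, 0.8]
finger_gap: -0.1
```

```bash
python3 -c "
from h import *
plan((0,75,94.5))
c=where()
cv2.imwrite('pics/s4.png',cv2.resize(c['pixels'][140:300,170:430,::-1],None,fx=3,fy=3))"
```

```text
t 11.15 tray TCP [  0.7 -52.7  95. ] F tray [ 0.4 -0.9  0.8] gap -0.1
rot [0.0014 0.0024 0.0045]
(0, 75, 94.5) -> slide [1.000e-01 1.277e+02 6.000e-01]
red 200 [70.3 36. ]
green 24 [ 48.6 -24.6]
yellow 155 [   0.2 -107. ]
```

View pics/s4.png

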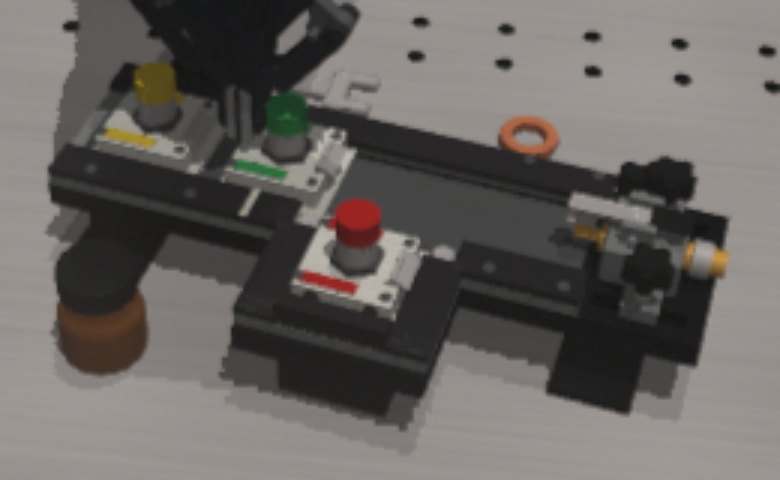

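>>> send_rows:
  delta_rot:
    - [0,0,0.004]
    - [0,0,0.004]
    - [0,0,0.004]
    - [0,0,0.004]
    - [0,0,0.004]
    - [0,0,0.004]
    - [0,0,0.004]
    - [0,0,0.004]
    - [0,0,0.004]
    - [0,0,0.004]
    - [0,0,0.004]
    - [0,0,0.004]
  slide:
    - [0,2,0.5]
    - [0,4,0.5]
    - [0,6.5,0.5]
    - [0,9,0.5]
    - [0,11.5,0.5]
    - [0,14,0.5]
    - [0,16.5,0.5]
    - [0,19,0.5]
    - [0,21.5,0.5]
    - [0,24,0.5]
    - [0,26.5,0.5]
    - [0,29,0.5]
  fingers: [0,0,0,0,0,0,0,0,0,0,0,0]

```text
clock: 12.4
eef_pos: [489.8, 2.9, 94.4]
eef_rot: [0.001, 0.104, 0.995, 0.001]
ft_force: [-0.4, -0.9, 0.1]
finger_gap: -0.3
```

```bash
python3 -c "
from h import *
plan((0,75,94.5))"
```

```text
t 12.4 tray TCP [  0.5 -23.3  94.4] F tray [-0.2 -1.   0.1] gap -0.3
rot [0.0015 0.0023 0.0007]
(0, 75, 94.5) -> slide [ 0.5 98.3  0.1]
```

>>> send_rows:
  delta_rot:
    - [0,0,0]
    - [0,0,0]
    - [0,0,0]
    - [0,0,0]
    - [0,0,0]
    - [0,0,0]
    - [0,0,0]
    - [0,0,0]
    - [0,0,0]
    - [0,0,0]
    - [0,0,0]
    - [0,0,0]
  slide:
    - [0,2,0]
    - [0,5,0]
    - [0,8,0]
    - [0,11,0]
    - [0,14,0]
    - [0,17,0]
    - [0,20,0]
    - [0,23,0]
    - [0,26,0]
    - [0,29,0]
    - [0,32,0]
    - [0,35,0]
  fingers: [0,0,0,0,0,0,0,0,0,0,0,0]

```text
clock: 13.6
eef_pos: [497.1, 37.4, 94.5]
eef_rot: [0.001, 0.104, 0.995, 0.001]
ft_force: [-0.9, -1.0, -0.6]
finger_gap: 0.0
```

```bash
python3 -c "
from h import *
plan((0,75,94.5))
c=where()
cv2.imwrite('pics/s5.png',cv2.resize(c['pixels'][140:300,170:430,::-1],None,fx=3,fy=3))"
```

```text
t 13.6 tray TCP [ 0.5 12.  94.5] F tray [-0.7 -1.2 -0.6] gap 0.0
rot [0.0015 0.0022 0.0007]
(0, 75, 94.5) -> slide [ 0.4 63.   0.1]
red 195 [70.6 36. ]
green 22 [48.4 36.6]
yellow 162 [ 1.00e-01 -1.07e+02]
```

View pics/s5.png

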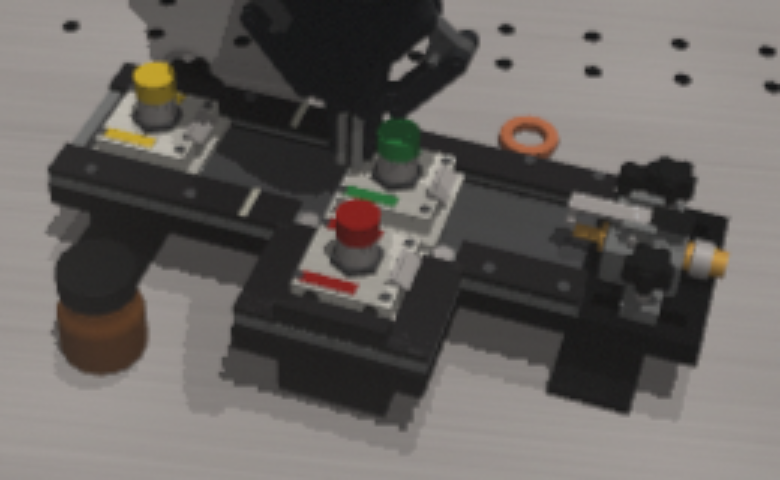

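Green is passing the crossing cleanly at (400,145) in the enlarged view.

>>> send_rows:
  delta_rot:
    - [0,0,0]
    - [0,0,0]
    - [0,0,0]
    - [0,0,0]
    - [0,0,0]
    - [0,0,0]
    - [0,0,0]
    - [0,0,0]
    - [0,0,0]
    - [0,0,0]
    - [0,0,0]
    - [0,0,0]
  slide:
    - [0,2,0]
    - [0,5,0]
    - [0,8,0]
    - [0,11,0]
    - [0,14,0]
    - [0,17,0]
    - [0,20,0]
    - [0,23,0]
    - [0,26,0]
    - [0,29,0]
    - [0,32,0]
    - [0,35,0]
  fingers: [0,0,0,0,0,0,0,0,0,0,0,0]

```text
clock: 14.85
eef_pos: [504.5, 72.5, 94.6]
eef_rot: [0.001, 0.104, 0.995, 0.001]
ft_force: [0.8, -0.1, -0.6]
finger_gap: 0.2
```

>>> send_rows:
  delta_rot:
    - [0,0,0]
    - [0,0,0]
    - [0,0,0]
    - [0,0,0]
    - [0,0,0]
    - [0,0,0]
    - [0,0,0]
    - [0,0,0]
    - [0,0,0]
    - [0,0,0]
    - [0,0,0]
    - [0,0,0]
  slide:
    - [0,2,0]
    - [0,4,0]
    - [0,6,0]
    - [0,8,0]
    - [0,10,0]
    - [0,12,0]
    - [0,14,0]
    - [0,16,0]
    - [0,18,0]
    - [0,20,0]
    - [0,21.5,0]
    - [0,22,0]
  fingers: [0,0,0,0,0,0,0,0,0,0,0,0]

```text
clock: 16.05
eef_pos: [509.1, 94.3, 94.6]
eef_rot: [0.001, 0.104, 0.995, 0.001]
ft_force: [-0.5, -0.5, -0.1]
finger_gap: -0.2
```

```bash
python3 -c "
from h import *
plan((0,75,94.5))
c=where()
cv2.imwrite('pics/s6.png',cv2.resize(c['pixels'][140:300,170:430,::-1],None,fx=3,fy=3))
c=robot.read_camera('wrist');save(c,'w6.png')"
```

```text
t 16.05 tray TCP [ 0.4 70.1 94.6] F tray [-0.4 -0.6 -0.1] gap -0.2
rot [0.002  0.0023 0.0017]
(0, 75, 94.5) -> slide [0.4 4.9 0.1]
red 206 [70.  36.1]
green 28 [48.1 93. ]
yellow 161 [  -0.2 -107. ]
```

View pics/s6.png

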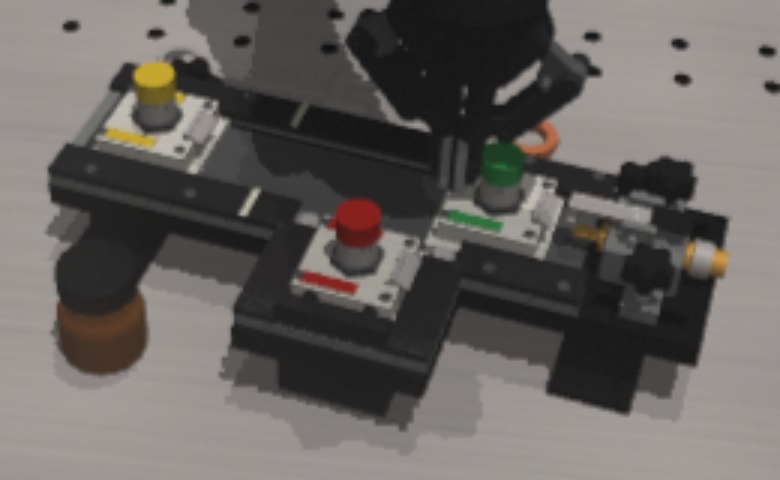

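View pics/w6.png

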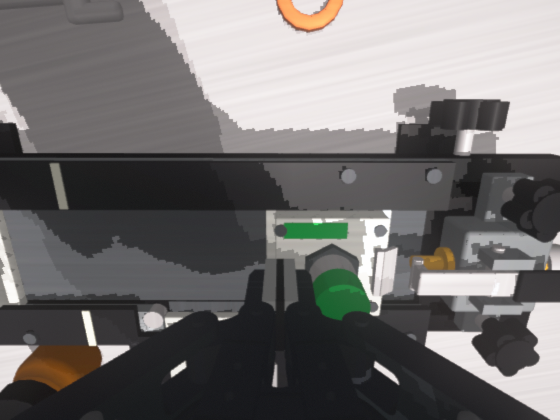

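The wrist view shows the plunger tip at (412,262), about 10 mm ahead of the block face at (390,260). First touch should come near TCP y ≈ 80.

>>> send_rows:
  delta_rot:
    - [0,0,0]
    - [0,0,0]
    - [0,0,0]
    - [0,0,0]
    - [0,0,0]
    - [0,0,0]
    - [0,0,0]
    - [0,0,0]
    - [0,0,0]
  slide:
    - [0,1,0]
    - [0,2,0]
    - [0,3,0]
    - [0,4,0]
    - [0,5,0]
    - [0,6,0]
    - [0,7,0]
    - [0,7.5,0]
    - [0,7.5,0]
  fingers: [0,0,0,0,0,0,0,0,0]

```text
clock: 17.05
eef_pos: [510.7, 101.7, 94.7]
eef_rot: [0.001, 0.104, 0.995, 0.001]
ft_force: [-0.4, 0.4, 0.2]
finger_gap: -0.4
```

>>> send_rows:
  delta_rot:
    - [0,0,0]
    - [0,0,0]
    - [0,0,0]
    - [0,0,0]
  slide:
    - [0,0.5,0]
    - [0,1,0]
    - [0,1.5,0]
    - [0,1.5,0]
  fingers: [0,0,0,0]

```text
clock: 17.45
eef_pos: [511.1, 103.2, 94.7]
eef_rot: [0.001, 0.104, 0.995, 0.001]
ft_force: [0.1, -0.5, -0.3]
finger_gap: -0.3
```

```bash
python3 -c "
from h import *
plan((0,86,94.5))"
```

```text
t 17.45 tray TCP [ 0.4 79.3 94.7] F tray [ 0.2 -0.4 -0.3] gap -0.3
rot [0.0023 0.0026 0.0017]
(0, 86, 94.5) -> slide [0.4 6.7 0.2]
```

>>> send_rows:
  delta_rot:
    - [0,0,0]
    - [0,0,0]
    - [0,0,0]
    - [0,0,0]
  slide:
    - [0,0.5,0]
    - [0,1,0]
    - [0,1.5,0]
    - [0,1.5,0]
  fingers: [0,0,0,0]

```text
clock: 17.85
eef_pos: [511.3, 104.7, 94.7]
eef_rot: [0.001, 0.104, 0.995, 0.001]
ft_force: [0.2, -1.0, 0.4]
finger_gap: 0.4
```

>>> send_rows:
  delta_rot:
    - [0,0,0]
    - [0,0,0]
    - [0,0,0]
    - [0,0,0]
  slide:
    - [0,0.5,0]
    - [0,1,0]
    - [0,1.5,0]
    - [0,1.5,0]
  fingers: [0,0,0,0]

```text
clock: 18.25
eef_pos: [511.6, 106.2, 94.6]
eef_rot: [0.001, 0.104, 0.995, 0.001]
ft_force: [-0.1, -0.9, 0.6]
finger_gap: -0.0
```

```bash
python3 -c "
from h import *
plan((0,86,94.5))
c=robot.read_camera('wrist');cv2.imwrite('pics/w7.png',cv2.resize(c['pixels'][190:400,230:560,::-1],None,fx=2.4,fy=2.4))"
```

```text
t 18.25 tray TCP [ 0.4 82.3 94.6] F tray [ 0.1 -0.9  0.6] gap -0.0
rot [0.0022 0.0024 0.0018]
(0, 86, 94.5) -> slide [0.4 3.7 0.2]
```

View pics/w7.png

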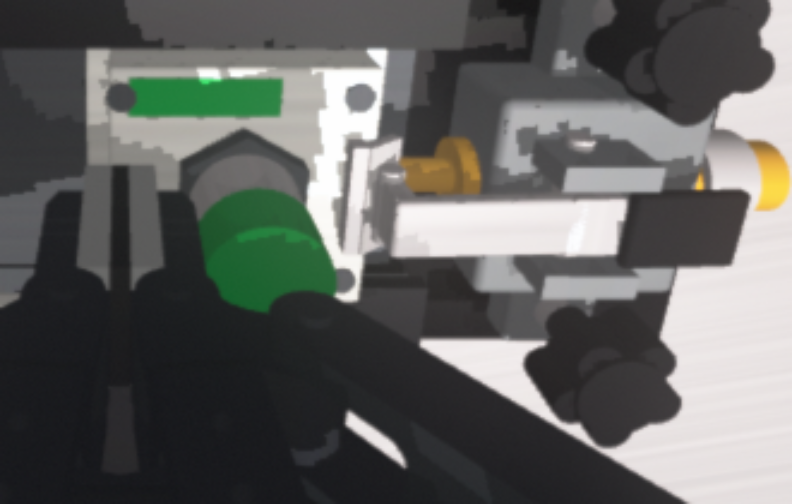

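The block face is now right up to the plunger (about (400,175) in the zoom), and the catch arm's nose is at the ridge ramp. From here 1 mm steps.

>>> send_rows:
  delta_rot:
    - [0,0,0]
    - [0,0,0]
    - [0,0,0]
  slide:
    - [0,0.5,0]
    - [0,1,0]
    - [0,1,0]
  fingers: [0,0,0]

```text
clock: 18.6
eef_pos: [511.9, 107.3, 94.7]
eef_rot: [0.001, 0.104, 0.995, 0.001]
ft_force: [0.7, -0.8, 0.2]
finger_gap: -0.1
```

>>> send_rows:
  delta_rot:
    - [0,0,0]
    - [0,0,0]
    - [0,0,0]
  slide:
    - [0,0.5,0]
    - [0,1,0]
    - [0,1,0]
  fingers: [0,0,0]

```text
clock: 18.9
eef_pos: [512.1, 108.4, 94.6]
eef_rot: [0.001, 0.104, 0.995, 0.001]
ft_force: [0.3, 0.1, -0.6]
finger_gap: 0.1
```

>>> send_rows:
  delta_rot:
    - [0,0,0]
    - [0,0,0]
    - [0,0,0]
  slide:
    - [0,0.5,0]
    - [0,1,0]
    - [0,1,0]
  fingers: [0,0,0]

```text
clock: 19.2
eef_pos: [512.3, 109.6, 94.6]
eef_rot: [0.001, 0.103, 0.995, 0.001]
ft_force: [0.3, -0.8, -0.1]
finger_gap: 0.1
```

>>> send_rows:
  delta_rot:
    - [0,0,0]
    - [0,0,0]
    - [0,0,0]
  slide:
    - [0,0.5,0]
    - [0,1,0]
    - [0,1,0]
  fingers: [0,0,0]

```text
clock: 19.5
eef_pos: [512.5, 110.5, 94.7]
eef_rot: [0.001, 0.103, 0.995, 0.001]
ft_force: [-0.9, -0.9, -0.0]
finger_gap: -0.1
```

>>> send_rows:
  delta_rot:
    - [0,0,0]
    - [0,0,0]
    - [0,0,0]
  slide:
    - [0,0.5,0]
    - [0,1,0]
    - [0,1,0]
  fingers: [0,0,0]

```text
clock: 19.8
eef_pos: [512.6, 110.9, 94.7]
eef_rot: [0.001, 0.104, 0.995, 0.001]
ft_force: [0.1, -3.9, 1.7]
finger_gap: -0.0
```

```bash
python3 -c "
from h import *
plan((0,86,94.5))
c=robot.read_camera('wrist');cv2.imwrite('pics/w8.png',cv2.resize(c['pixels'][190:400,230:560,::-1],None,fx=2.4,fy=2.4))"
```

```text
t 19.8 tray TCP [ 0.4 87.1 94.7] F tray [ 1.  -3.8  1.7] gap -0.0
rot [0.0017 0.0023 0.0016]
(0, 86, 94.5) -> slide [ 0.4 -1.1  0.2]
```

View pics/w8.png

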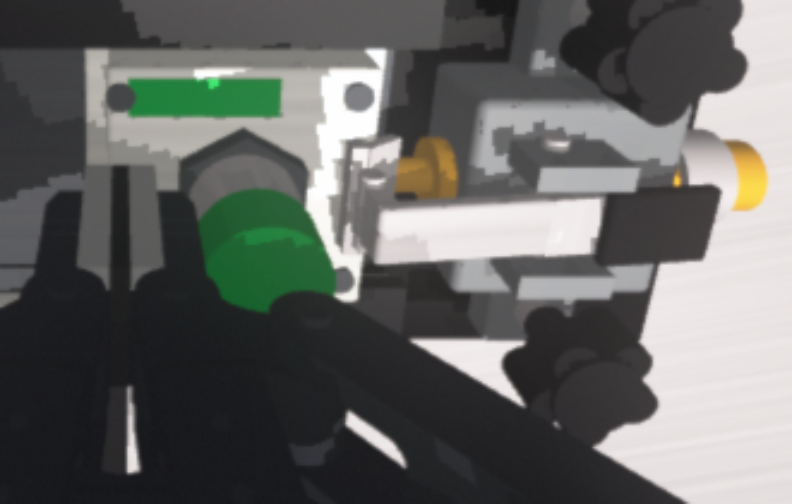

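First touch of the plunger: 3.8 N at TCP y = 87.1. The catch should snap near 93 and the plunger bottoms at 95.

>>> send_rows:
  delta_rot:
    - [0,0,0]
    - [0,0,0]
    - [0,0,0]
    - [0,0,0]
  slide:
    - [0,0.6,0]
    - [0,1.2,0]
    - [0,1.8,0]
    - [0,1.8,0]
  fingers: [0,0,0,0]

```text
clock: 20.25
eef_pos: [513.0, 112.5, 94.7]
eef_rot: [0.001, 0.104, 0.995, 0.001]
ft_force: [-0.8, -4.7, 2.1]
finger_gap: 0.6
```

>>> send_rows:
  delta_rot:
    - [0,0,0]
    - [0,0,0]
    - [0,0,0]
    - [0,0,0]
  slide:
    - [0,0.6,0]
    - [0,1.2,0]
    - [0,1.8,0]
    - [0,1.8,0]
  fingers: [0,0,0,0]

```text
clock: 20.65
eef_pos: [513.4, 113.7, 94.8]
eef_rot: [0.001, 0.104, 0.995, 0.0]
ft_force: [-1.2, -4.9, 3.4]
finger_gap: 0.1
```

```bash
python3 -c "
from h import *
plan((0,93,94.5))"
```

```text
t 20.65 tray TCP [ 0.5 90.  94.8] F tray [-0.1 -5.1  3.4] gap 0.1
rot [0.0008 0.0025 0.0011]
(0, 93, 94.5) -> slide [0.5 3.  0.3]
```

>>> send_rows:
  delta_rot:
    - [0,0,0]
    - [0,0,0]
    - [0,0,0]
    - [0,0,0]
  slide:
    - [0,0.7,0]
    - [0,1.4,0]
    - [0,2,0]
    - [0,2,0]
  fingers: [0,0,0,0]

```text
clock: 21.05
eef_pos: [513.7, 115.0, 94.9]
eef_rot: [0.001, 0.104, 0.995, -0.0]
ft_force: [-2.2, -6.0, 3.3]
finger_gap: -0.0
```

>>> send_rows:
  delta_rot:
    - [0,0,0]
    - [0,0,0]
    - [0,0,0]
    - [0,0,0]
  slide:
    - [0,0.6,0]
    - [0,1.2,0]
    - [0,1.6,0]
    - [0,1.6,0]
  fingers: [0,0,0,0]

```text
clock: 21.45
eef_pos: [513.9, 115.7, 95.0]
eef_rot: [0.001, 0.105, 0.995, -0.001]
ft_force: [-0.8, -6.6, 3.1]
finger_gap: -0.1
```

```bash
python3 -c "
from h import *
plan((0,93,94.5))
c=robot.read_camera('wrist');cv2.imwrite('pics/w9.png',cv2.resize(c['pixels'][190:400,230:560,::-1],None,fx=2.4,fy=2.4))"
```

```text
t 21.45 tray TCP [ 0.7 92.  95. ] F tray [ 0.6 -6.6  3.1] gap -0.1
rot [-0.0011  0.0023 -0.0003]
(0, 93, 94.5) -> slide [0.7 1.  0.5]
```

View pics/w9.png

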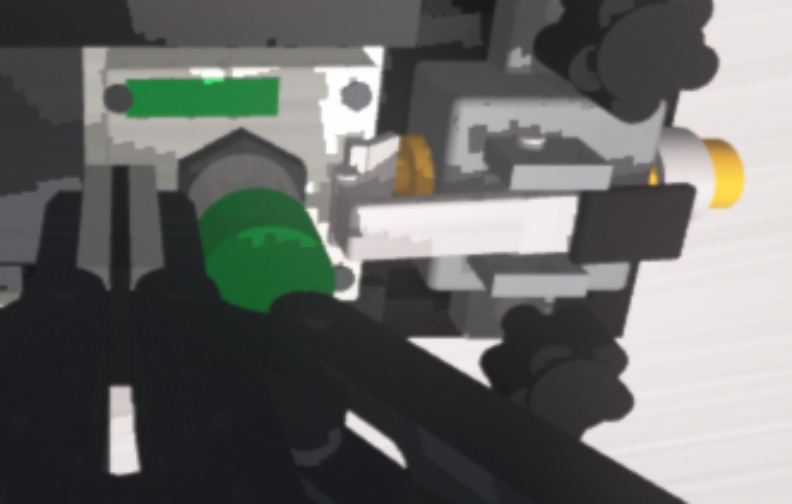

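>>> send_rows:
  delta_rot:
    - [0,0,0]
    - [0,0,0]
    - [0,0,0]
    - [0,0,0]
  slide:
    - [0,0.6,0]
    - [0,1.2,0]
    - [0,1.8,0]
    - [0,1.8,0]
  fingers: [0,0,0,0]

```text
clock: 21.9
eef_pos: [514.2, 116.7, 95.1]
eef_rot: [0.001, 0.105, 0.994, -0.001]
ft_force: [-2.6, -6.2, 3.4]
finger_gap: -0.1
```

```bash
python3 -c "
from h import *
plan((0,93,94.5))
c=robot.read_camera('wrist');cv2.imwrite('pics/w10.png',cv2.resize(c['pixels'][190:400,230:560,::-1],None,fx=2.4,fy=2.4))"
```

```text
t 21.9 tray TCP [ 0.7 93.1 95.1] F tray [-1.2 -6.6  3.4] gap -0.1
rot [-0.002   0.0022 -0.0009]
(0, 93, 94.5) -> slide [ 0.7 -0.1  0.6]
```

View pics/w10.png

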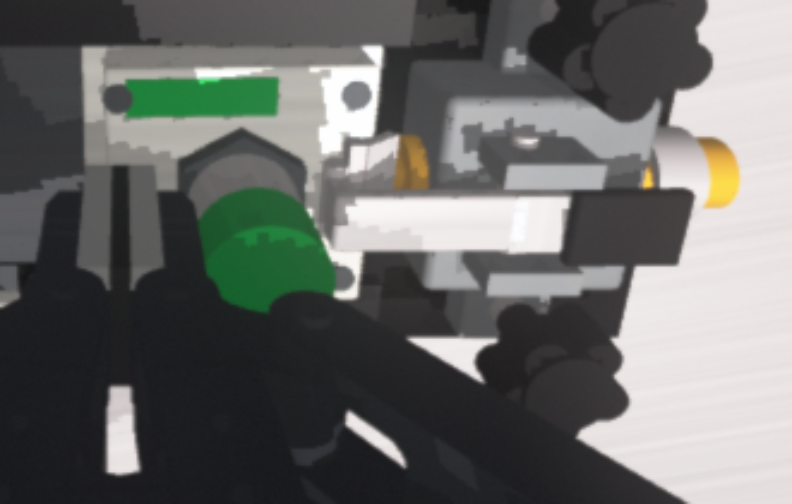

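The arm's outline looks to have dropped, since its nose now sits behind the ridge at (335,220). I'll give it a small nudge to be sure, then back off and check.

>>> send_rows:
  delta_rot:
    - [0,0,0]
    - [0,0,0]
    - [0,0,0]
  slide:
    - [0,0.6,0]
    - [0,1.2,0]
    - [0,1.2,0]
  fingers: [0,0,0]

```text
clock: 22.25
eef_pos: [514.3, 116.9, 95.2]
eef_rot: [0.001, 0.105, 0.994, -0.002]
ft_force: [-1.4, -6.9, 4.1]
finger_gap: 0.1
```

>>> send_rows:
  delta_rot:
    - [0,0,0]
    - [0,0,0]
    - [0,0,0]
    - [0,0,0]
  slide:
    - [0,-1,0]
    - [0,-2,0]
    - [0,-4,0]
    - [0,-7,0]
  fingers: [0,0,0,0]

```text
clock: 22.65
eef_pos: [513.0, 110.8, 95.2]
eef_rot: [0.001, 0.105, 0.994, -0.001]
ft_force: [0.5, 0.3, 0.1]
finger_gap: 0.0
```

```bash
python3 -c "
from h import *
plan((0,93,94.5))
c=robot.read_camera('wrist');cv2.imwrite('pics/w11.png',cv2.resize(c['pixels'][190:400,230:560,::-1],None,fx=2.4,fy=2.4))
c=where();cv2.imwrite('pics/s11.png',cv2.resize(c['pixels'][180:260,290:430,::-1],None,fx=5,fy=5,interpolation=cv2.INTER_CUBIC))"
```

```text
t 22.65 tray TCP [ 0.7 87.1 95.2] F tray [0.5 0.4 0.1] gap 0.0
rot [-0.0023  0.0023 -0.0006]
(0, 93, 94.5) -> slide [0.7 5.9 0.7]
red 204 [70.1 36.1]
green 29 [ 48.3 114. ]
yellow 160 [  -0.2 -107. ]
```

View pics/w11.png

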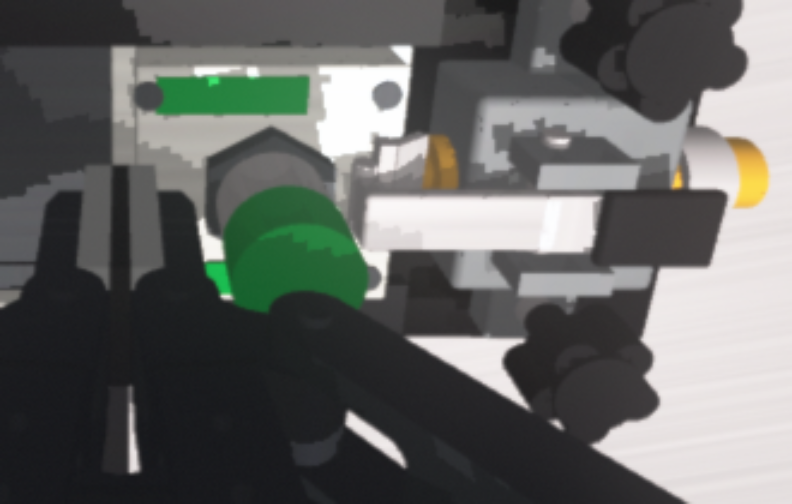

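View pics/s11.png

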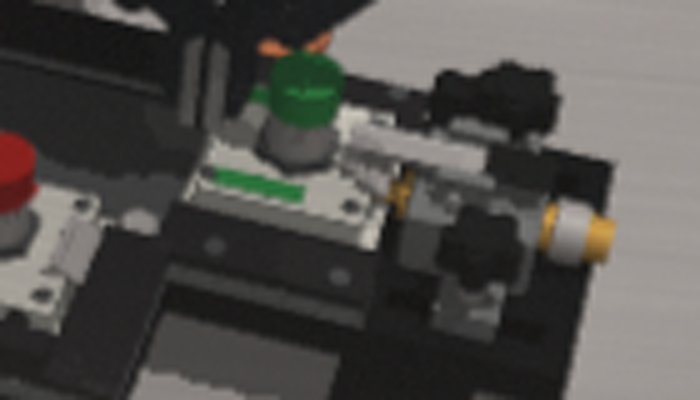

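Green stayed put when the fingers backed off 6 mm: the plunger head at (440,160) is still compressed against the block and the arm lies flat behind the ridge. Now for yellow.

```bash
python3 -c "
from h import *
plan((0.3,87,150),(0.3,-142,150))"
```

```text
t 22.75 tray TCP [ 0.8 86.1 95.2] F tray [-0.3  0.3  0.6] gap -0.1
rot [-0.0031  0.002  -0.0019]
(0.3, 87, 150) -> slide [  0.4   0.7 -54.8]
(0.3, -142, 150) -> slide [-1.000e-01 -2.283e+02 -5.410e+01]
```

>>> send_rows:
  delta_rot:
    - [0,0,0]
    - [0,0,0]
    - [0,0,0]
    - [0,0,0]
    - [0,0,0]
    - [0,0,0]
    - [0,0,0]
    - [0,0,0]
    - [0,0,0]
    - [0,0,0]
    - [0,0,0]
    - [0,0,0]
  slide:
    - [0,0,-15]
    - [0,0,-40]
    - [0,-20,-58]
    - [0,-50,-60]
    - [0,-85,-60]
    - [0,-120,-60]
    - [0,-155,-60]
    - [0,-185,-60]
    - [0,-210,-60]
    - [0,-225,-60]
    - [0,-229,-60]
    - [0,-229,-60]
  fingers: [0,0,0,0,0,0,0,0,0,0,0,0]

```text
clock: 23.95
eef_pos: [464.8, -114.0, 156.0]
eef_rot: [0.001, 0.106, 0.994, -0.002]
ft_force: [-0.6, 0.2, 0.4]
finger_gap: 0.0
```

```bash
python3 -c "
from h import *
plan((0.3,-142,96),(0.3,-62,96))
c=where('top');cv2.imwrite('pics/t12.png',cv2.resize(c['pixels'][150:350,130:400,::-1],None,fx=2.9,fy=2.9))
c=where();cv2.imwrite('pics/s12.png',cv2.resize(c['pixels'][140:300,170:430,::-1],None,fx=3,fy=3))"
```

```text
t 23.95 tray TCP [   0.3 -142.8  156. ] F tray [-0.6  0.1  0.4] gap 0.0
rot [-0.0029  0.0023 -0.0028]
(0.3, -142, 96) -> slide [ 0.1  1.  60. ]
(0.3, -62, 96) -> slide [ 0.4 81.  59.7]
red 188 [69.9 35. ]
green 15 [1.00e-01 1.06e+02]
yellow 86 [ -19.6 -112.4]
red 200 [70.3 36.1]
green 90 [ -5.8 116.4]
yellow 166 [   0.3 -106.7]
```

View pics/t12.png

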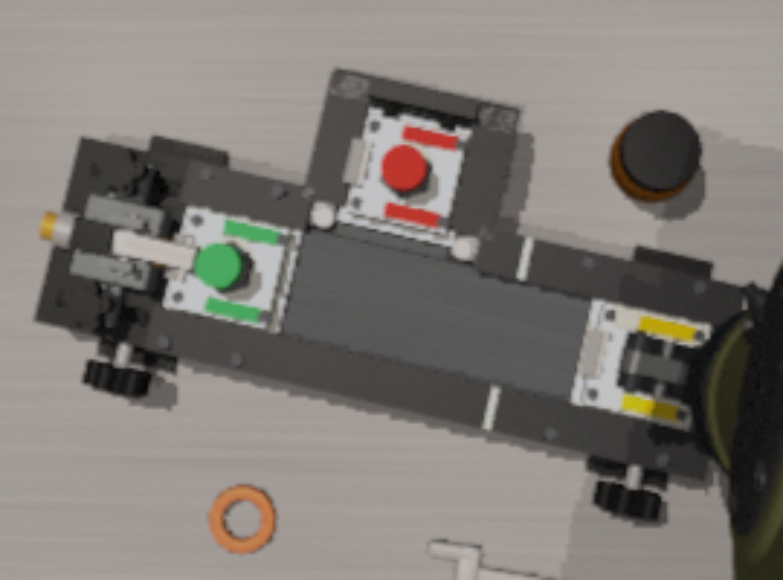

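View pics/s12.png

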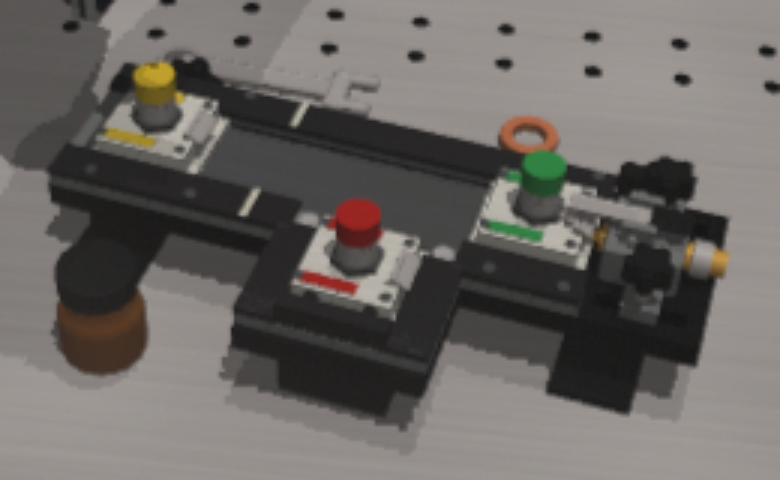

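```bash
python3 -c "
from h import *
c=robot.read_camera('top')
h=cv2.cvtColor(c['pixels'],cv2.COLOR_RGB2HSV).astype(int)
m=((abs(h[:,:,0]-65)<18)&(h[:,:,1]>110)&(h[:,:,2]>60)).astype(np.uint8)
n,l,s,ce=cv2.connectedComponentsWithStats(m[150:350,130:400])
for i in range(1,n):
  if s[i,4]>15: print(s[i],tr(onz(c,ce[i][0]+130,ce[i][1]+150,101)).round(1))
plan((0.3,-142,96))"
```

```text
[78 76 18  8 73] [ 20.9 104.1 101. ]
[ 67  84  17  16 196] [  0.6 115.5 101. ]
[ 71 103  19   8  75] [-19.4 103.5 101. ]
t 24.1 tray TCP [   0.3 -141.4  155.9] F tray [0.4 0.7 0.1] gap 0.5
rot [-0.0026  0.002  -0.0001]
(0.3, -142, 96) -> slide [ 0.1 -0.4 59.9]
```

>>> send_rows:
  delta_rot:
    - [0,0,0]
    - [0,0,0]
    - [0,0,0]
    - [0,0,0]
    - [0,0,0]
    - [0,0,0]
    - [0,0,0]
    - [0,0,0]
    - [0,0,0]
    - [0,0,0]
    - [0,0,0]
    - [0,0,0]
  slide:
    - [0,0,15]
    - [0,0,35]
    - [0,0,50]
    - [0,0,57]
    - [0,0,59]
    - [0,1,59]
    - [0,3,59]
    - [0,5,59]
    - [0,7,59]
    - [0,8.5,59]
    - [0,10,59]
    - [0,11.5,59]
  fingers: [0,0,0,0,0,0,0,0,0,0,0,0]

```text
clock: 25.3
eef_pos: [467.6, -101.5, 97.0]
eef_rot: [0.001, 0.105, 0.995, -0.001]
ft_force: [-0.4, -0.2, 1.2]
finger_gap: 0.3
```

```bash
python3 -c "
from h import *
plan((0.3,-62.5,95.5))
c=where();cv2.imwrite('pics/s13.png',cv2.resize(c['pixels'][140:300,170:430,::-1],None,fx=3,fy=3))"
```

```text
t 25.3 tray TCP [   0.5 -130.1   97. ] F tray [-0.4 -0.3  1.2] gap 0.3
rot [-0.0027  0.0023 -0.0003]
(0.3, -62.5, 95.5) -> slide [ 0.2 67.6  1.3]
red 198 [70.3 36.1]
green 90 [ -5.7 116.4]
yellow 152 [   0.5 -105.4]
```

View pics/s13.png

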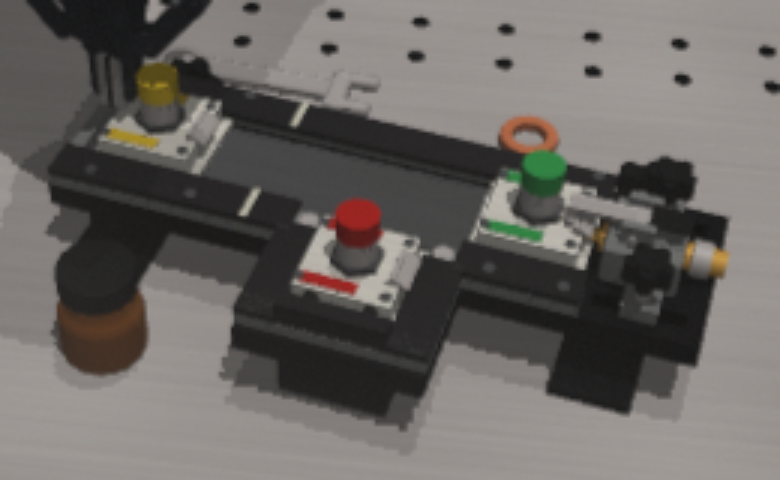

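>>> send_rows:
  delta_rot:
    - [0,0,0]
    - [0,0,0]
    - [0,0,0]
    - [0,0,0]
    - [0,0,0]
    - [0,0,0]
    - [0,0,0]
    - [0,0,0]
    - [0,0,0]
    - [0,0,0]
    - [0,0,0]
    - [0,0,0]
  slide:
    - [0,2,1]
    - [0,5,1]
    - [0,8,1]
    - [0,11,1]
    - [0,14,1]
    - [0,17,1]
    - [0,20,1]
    - [0,23,1]
    - [0,26,1]
    - [0,29,1]
    - [0,32,1]
    - [0,35,1]
  fingers: [0,0,0,0,0,0,0,0,0,0,0,0]

```text
clock: 26.55
eef_pos: [475.0, -66.8, 95.9]
eef_rot: [0.001, 0.105, 0.995, -0.001]
ft_force: [0.0, -0.6, -0.3]
finger_gap: -0.3
```

>>> send_rows:
  delta_rot:
    - [0,0,0]
    - [0,0,0]
    - [0,0,0]
    - [0,0,0]
    - [0,0,0]
    - [0,0,0]
    - [0,0,0]
    - [0,0,0]
    - [0,0,0]
    - [0,0,0]
    - [0,0,0]
    - [0,0,0]
  slide:
    - [0,2,0]
    - [0,4.5,0]
    - [0,7,0]
    - [0,10,0]
    - [0,13,0]
    - [0,16,0]
    - [0,19,0]
    - [0,22,0]
    - [0,24,0]
    - [0,26,0]
    - [0,27.5,0]
    - [0,28,0]
  fingers: [0,0,0,0,0,0,0,0,0,0,0,0]

```text
clock: 27.75
eef_pos: [480.9, -39.2, 95.8]
eef_rot: [0.001, 0.104, 0.995, -0.001]
ft_force: [0.1, -0.9, 1.1]
finger_gap: 0.2
```

```bash
python3 -c "
from h import *
plan((0.3,-61.5,95.5))
c=where();cv2.imwrite('pics/s14.png',cv2.resize(c['pixels'][140:300,170:430,::-1],None,fx=3,fy=3))"
```

```text
t 27.75 tray TCP [  0.5 -66.4  95.8] F tray [ 0.3 -0.8  1.1] gap 0.2
rot [-0.0024  0.0023  0.0001]
(0.3, -61.5, 95.5) -> slide [0.2 4.9 0.3]
red 200 [70.3 36. ]
green 92 [ -5.6 116.5]
yellow 162 [  0.7 -41.4]
```

View pics/s14.png

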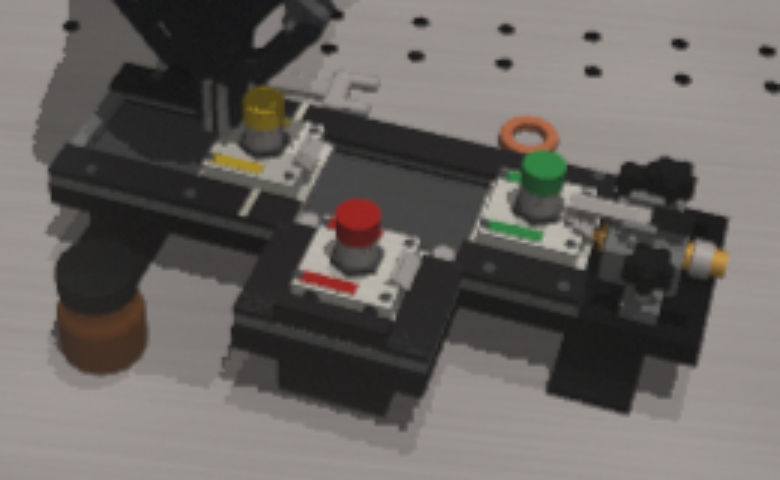

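Scene puts yellow at y ≈ -41.4 and the line is at -37, so it needs 4.5 mm more. After that I'll back off and rise.

>>> send_rows:
  delta_rot:
    - [0,0,0]
    - [0,0,0]
    - [0,0,0]
    - [0,0,0]
    - [0,0,0]
  slide:
    - [0,1.5,0]
    - [0,3,0]
    - [0,4,0]
    - [0,4.5,0]
    - [0,4.5,0]
  fingers: [0,0,0,0,0]

```text
clock: 28.3
eef_pos: [481.8, -34.7, 95.8]
eef_rot: [0.001, 0.104, 0.995, -0.001]
ft_force: [-0.6, 0.0, -0.3]
finger_gap: -0.1
```

>>> send_rows:
  delta_rot:
    - [0,0,0]
    - [0,0,0]
    - [0,0,0]
    - [0,0,0]
    - [0,0,0]
    - [0,0,0]
    - [0,0,0]
    - [0,0,0]
    - [0,0,0]
    - [0,0,0]
    - [0,0,0]
    - [0,0,0]
  slide:
    - [0,-2,0]
    - [0,-6,0]
    - [0,-10,0]
    - [0,-10,-15]
    - [0,-10,-45]
    - [10,-40,-70]
    - [30,-80,-80]
    - [30,-120,-90]
    - [30,-155,-100]
    - [30,-190,-100]
    - [30,-205,-100]
    - [30,-205,-100]
  fingers: [0,0,0,0,0,0,0,0,0,0,0,0]

```text
clock: 29.5
eef_pos: [408.6, -231.6, 196.3]
eef_rot: [0.001, 0.107, 0.994, -0.002]
ft_force: [-0.3, 0.2, -0.5]
finger_gap: -0.1
```

```bash
python3 -c "
from h import *
plan()
c=where('top');cv2.imwrite('pics/t15.png',cv2.resize(c['pixels'][150:350,130:400,::-1],None,fx=2.9,fy=2.9))
c=where();cv2.imwrite('pics/s15.png',cv2.resize(c['pixels'][140:300,170:430,::-1],None,fx=3,fy=3))"
```

```text
t 29.5 tray TCP [ -30.2 -269.5  196.3] F tray [-0.3  0.1 -0.5] gap -0.1
rot [-0.0035  0.0025 -0.0047]
red 187 [69.9 35. ]
green 19 [  0.4 106.8]
yellow 193 [  0.5 -37.6]
red 194 [70.1 36.1]
green 91 [ -5.8 116.7]
yellow 167 [  0.2 -36.8]
```

View pics/t15.png

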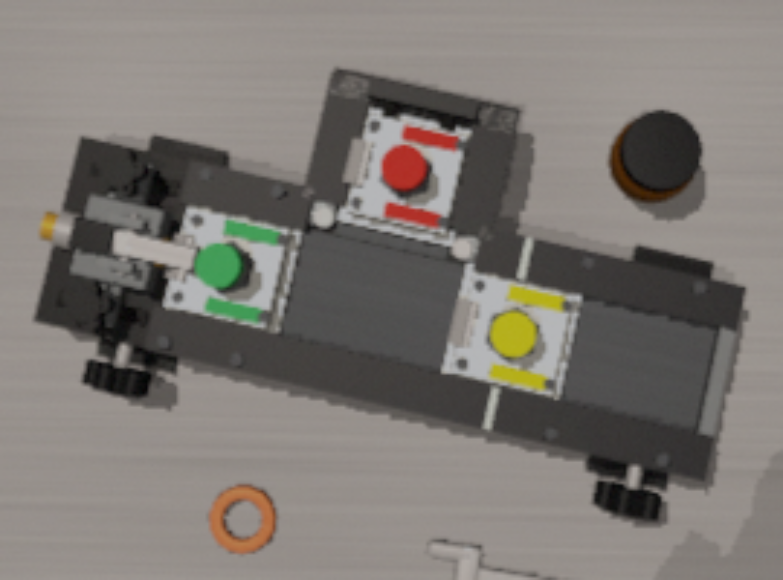

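View pics/s15.png

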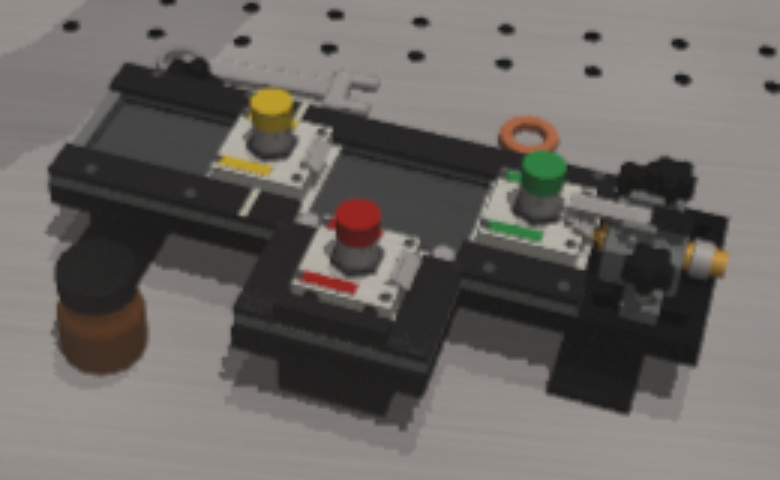

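The final views show yellow centred on the white line, red home in the bay and green under the catch. The ring, jar and spanner are where they were, and the arm is clear. Handing in.

```bash
python3 -c "
from bench import robot
print(robot.job_done())"
```

```text
the job is handed in; nothing more can be done
None
```

The changeover is done and handed in at about 29.6 s. Each carriage was pushed on its own with the closed fingers against its stub. No verdict was reported, so the results below rest on my own camera and force readings.

| Carriage | Last position measured | Target | Highest force read |
|---|---|---|---|
| Red, in the bay | x = 69.9 mm, y = 35.0 mm (top camera) | x = 70 mm, y = 35 mm | about 6 N, against the buffers |
| Green, in the dock | y = 115.5 mm (top camera, clock 24.1) | 106 to 134 mm | about 7 N, against the plunger and catch |
| Yellow, at the white line | y = -37.6 mm (top), -36.8 mm (scene) | -37 ± 6 mm | about 1 N |

- **Green's catch:** it stayed put when the fingers backed away. The wrist pictures put the plunger about 5.6 to 6 mm in. That is an estimate from pixels, because the plunger joint could not be read directly.
- **Disagreements:** the last top-camera colour reading for green was wrong (y = 106.8 mm), because it picked up the green stripe instead of the cap. The scene camera put green at 116.7 mm then. Its x reading for green (-6 mm) was also off, because only part of the cap was detected. Fingertip position implied green at about 117 to 119 mm at full push, a little beyond the camera value. Depending on the true finger thickness, that leaves room for a small rebound onto the catch.
- **Other items:** the ring and jar looked unmoved in the last pictures, as did the spanner where it was in view. The arm ended clear of everything.

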